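# Slide the step gauge under the scanner bridge

## Robot

A 6-joint arm with a two-finger parallel gripper is mounted at the origin on the work surface. World frame = base frame: x ahead of the robot, y to its left, z up, the work surface at z = 0. Lengths are in m, angles in rad, forces in N, time in s.
With the tool pointing down it reaches from about 0.375 to 0.9 m from the base axis. Payload 3.1 kg.
Tool frame: the origin (TCP) lies at the centre of the arm's flange, where the gripper is bolted on; the fingertips stand 173 mm ahead of it and the grasp point (between the pads) lies 155 mm ahead of it (tip_extent is the distance from the TCP to the fingertips, in m); z points along the fingers, y is the direction in which the jaws open and shut (so a half turn about z gives the same grasp; the last joint's range is limited). The gripper opens to 85 mm and grips with 20 to 120 N. Pads are 22 mm wide; open, the fingers measure 114 mm over their backs; the gripper's body (76 mm by 85 mm) begins 54 mm behind the grasp point. The pads swing forward as they close: fully open they stand 13 mm farther back than shut.
Start: joints at [-1.379, 0.527, 1.433, -0, 1.181, -0.178], TCP at [0.226, -0.582, 0.405] pointing down, gripper open.
Joint ranges: [-3.08, 3.08], [-0.75, 2.2], [0.22, 2.44], [-1.43, 4.57], [0, 2.65], [-2.85, 2.85]. Speed limits (rad/s): [2.79, 2.79, 3.14, 3.14, 3.14, 3.14].

## Interface

Orientations are given as a unit quaternion [x, y, z, w].
In Python, from station import sense, snapshot, sign_off, tip_extent gives the robot as it stands. The module is installed in compiled form; this text tells all that it offers.
- The arm moves only by the tool servo_tool, never from a script. Its argument "rows" is a list of rows, each a list of 3 entries, a list of its own where there are three numbers: the shift along the tool's x, y, z in mm, then the turn about the tool's z in degrees, then the opening, from -1 (shut) to 1 (fully open), so that 0 is half open. A call has 1 to 8 rows; each row is the pose to reach, as a shift and turn from the pose measured when the call began, along the tool's axes at that moment; what a row does not reach only later rows make up. A row lasts 1/10 s, in which the tool goes at most 50 mm and 8.59 degrees, less where a joint would pass 70% of its speed; a pose out of reach is approached as far as the arm can. A call with a gripper value outside its range is refused whole. The fingers move at their own pace and stop on an object; "force" is the grip in N (left out, the last holds). Time passes only in rows, so rows that repeat a pose let the fingers close. It gives the time, the measured TCP pose, the force and the opening at its end, in the units of the state.
- sense(): the state, without advancing time (a new reading comes with each control period).
- snapshot(name): name is "side" or "top"; returns a dict with "image" (420x560x3 uint8, blue, green, red), "z_map" (420x560 float32, m along the optical axis (not along the pixel's ray), 0 where there is no reading), "vertical_fov" (degrees; the focal length in pixels is half the picture's height over the tangent of half this angle, whatever the lens; pixels are square), "cx", "cy" (the principal point, pixels), "k1" (the pictures are not rectified: a ray, as slopes to the right and down, at radius r is drawn at 1 + k1 r^2 times it, then the intrinsics apply), "cam_to_world" (4x4, takes a point from camera to world coordinates). Camera axes: x right, y down, z forward; pixel columns grow to the right and rows downward; lengths in m; the calibration is good to about 2 mm. A picture is of the moment at which its call begins.
- sign_off(): hands the job in, once; it reports no verdict.
The state is a dict: "t": time; "q": joint angles; "qd": joint speeds; "tau": joint torques, N m; "tcp_pos": TCP position; "tool_rot": TCP orientation; "force": force on the tool from outside, world axes, zero at the start; "ft_torque": the same for the moment, N m; "finger_gap": opening from 0.0 (shut) to 1.0 (fully open).
Only numpy, scipy, OpenCV 4.12 (cv2) and the standard library are available. Lean on these libraries where they do the work, as an engineer would, in place of code of your own. Each camera call takes 0.05 s, during which the arm holds its last target. There are 200 camera calls.

## Task

Push the orange step-gauge sled with your fingertips across the breadboard and under the low scanner bridge, tall black end last, until its nose lies flat against the yellow stop bar on the bridge's far side. Keep it flat on the board all the way: do not lift, carry or tip it. Keep the hand off the bridge, and leave the emergency-stop box, the jar and the screwdriver where they are, then draw the hand clear.

Things in the scene. Friction and masses are not known exactly. Their poses are not given: they have to be found in the camera images.
- sled: Loose orange sled, 92 mm wide (x), 120 mm long (y), 12 mm thick, 0.3 to 0.65 kg, ordinary friction. Origin: centre of its underside, +y to its nose (goes in first), z up. On it three white/grey steps, 60 mm wide, 12 mm long, at y = 32, 20, 8 mm, tops 18, 22, 26 mm above the board. Starts on the open side of the bridge, nose roughly to the passage, up to 30 mm (at its centre) off line, turned up to 0.3 rad.
- sled_nose (a point): Middle of the sled's front (nose) edge at its underside, 60 mm along +y from the sled's origin.
- sled_rear (a point): Middle of the sled's rear face at its underside, 60 mm along -y from the sled's origin. A black block spans the full 92 mm width here, y = -60 to -36 mm, top 26 mm above the board; its rear face, flush with the plate's, is flat and upright: the face to push.
- bridge: Scanner bridge, bolted down. Origin: on the board, mid-passage under the beam; +y is the way the sled goes through, x across, z up. Two black posts leave a passage 112 mm wide (x = -56 to 56 mm; outer faces at 78). Grey beam y = -20 to 20 mm, 156 mm across, underside 30 mm above the board (4 mm over the sled's highest parts), top 55 mm; on it a blue head 90 mm across, to 100 mm, socket to 112 mm.
- bridge_stop (a point): Middle of the near face of the yellow stop bar, on the board, 40 mm along the bridge's +y from its origin. The bar is 16 mm high and 156 mm across; 12 mm high side rails join it to the posts. The sled is home when its nose touches this face; its rear face then is 60 mm outside the beam's near face.
- estop: Loose emergency-stop box, yellow, 70 x 70 x 40 mm with a red mushroom button to 62 mm; origin at the centre of its underside. Leave alone.
- jar: Loose small clear jar with a blue lid, 42 mm diameter, 55 mm tall, origin at the centre of its underside. Leave alone.
- driver: Loose red-handled screwdriver about 170 mm long lying beyond the stop bar, handle towards its own -x. Leave alone.
Mind the look-alikes: they are no part of the job. Of the things that look like the sled, take the one that is farthest to the robot's left at the start.

How it is judged:
By the outcome, as a careful person would: the job done as asked, in the order asked, and still so for the second after the job is handed in, with the robot touching nothing.
It also fails if it takes over 61 s, if anything falls off the work surface, if the arm or the gripper's body presses on something with over 40 N, if the wrist force passes 120 N, or if a joint passes its speed limit or range.

## Working session

There is one attempt and no reset: what is moved stays moved. The work goes in short steps, Python scripts to look and compute and a tool call to move; the robot and the scene stay as the last step left them, time stands still between calls to the robot, and variables do not carry over. Pictures are saved under pics/ and viewed, about 8 in all and at most 12, crops included, and the job is handed in when it is done.

Besides the shell and the picture viewer there is one more tool, called after "Emit:" by a JSON object that holds its "name" and its "arguments", one argument or row to a line. servo_tool: Moves the arm, as the interface text tells. Its arguments: {"type":"object","properties":{"rows":{"type":"array"},"force":{"type":"number"}},"required":["rows"]}

```bash
mkdir -p pics && cat > h.py <<'E'
import numpy as np, cv2
from station import sense, snapshot, sign_off, tip_extent
def snap(name,tag):
    s=snapshot(name); cv2.imwrite(f'pics/{tag}.png',s['image']); np.savez(f'pics/{tag}.npz',**s); return s
def load(tag): return np.load(f'pics/{tag}.npz')
def K(s):
    f=210/np.tan(np.radians(float(s['vertical_fov']))/2); return np.array([[f,0,float(s['cx'])],[0,f,float(s['cy'])],[0,0,1]])
def rays(s,uv):
    d=(np.array(uv,float)-[float(s['cx']),float(s['cy'])])/K(s)[0,0]; u=d.copy()
    for _ in range(20): u=d/(1+float(s['k1'])*(u**2).sum(1,keepdims=True))
    return np.c_[u,np.ones(len(u))]
def at_z(s,uv,z):
    T=s['cam_to_world']; r=rays(s,uv)@T[:3,:3].T; c=T[:3,3]
    return c+r*((z-c[2])/r[:,2])[:,None]
def by_depth(s,uv):
    T=s['cam_to_world']; d=np.array([s['z_map'][int(v),int(u)] for u,v in uv])
    return (rays(s,uv)*d[:,None])@T[:3,:3].T+T[:3,3]
E
python3 - <<'E'
from h import *
for n in('top','side'):
    s=snap(n,n+'0'); print(n,s['vertical_fov'],s['k1'],s['cam_to_world'].round(3).tolist())
cv2.imwrite('pics/both0.png',cv2.resize(cv2.imread('pics/top0.png'),(784,588)))
print(sense())
E
```

```text
top 48.62026261145988 0.01340197101834493 [[-0.03, -0.999, 0.04, 0.54], [-0.999, 0.028, -0.039, 0.0], [0.038, -0.041, -0.998, 0.947], [0.0, 0.0, 0.0, 1.0]]
side 49.66181624773586 -0.021035695787329684 [[-0.945, -0.238, 0.223, 0.397], [-0.326, 0.7, -0.635, 0.536], [-0.005, -0.673, -0.739, 0.705], [0.0, 0.0, 0.0, 1.0]]
{'t': 0.1, 'q': array([-1.37853878e+00,  5.28384319e-01,  1.43380734e+00,  2.37319599e-05,
        1.18141080e+00, -1.78482892e-01]), 'qd': array([ 0.0009188 , -0.00366403, -0.00215692, -0.00083115, -0.00174616,
       -0.00083149]), 'tau': array([-1.59030569e-04, -4.43303347e+01, -1.78586394e+01, -1.56500514e-04,
        3.84583545e-03,  1.43858796e-05]), 'tcp_pos': array([ 0.22641874, -0.58220156,  0.40381375]), 'tool_rot': array([ 9.82868419e-01,  1.84305892e-01,  4.05187977e-06, -1.00495609e-03]), 'force': array([ 0.03472803,  0.8810577 , -0.27095995]), 'ft_torque': array([-0.04208391,  0.00703099,  0.00874921]), 'finger_gap': 0.999513349352172}
```

View pics/both0.png

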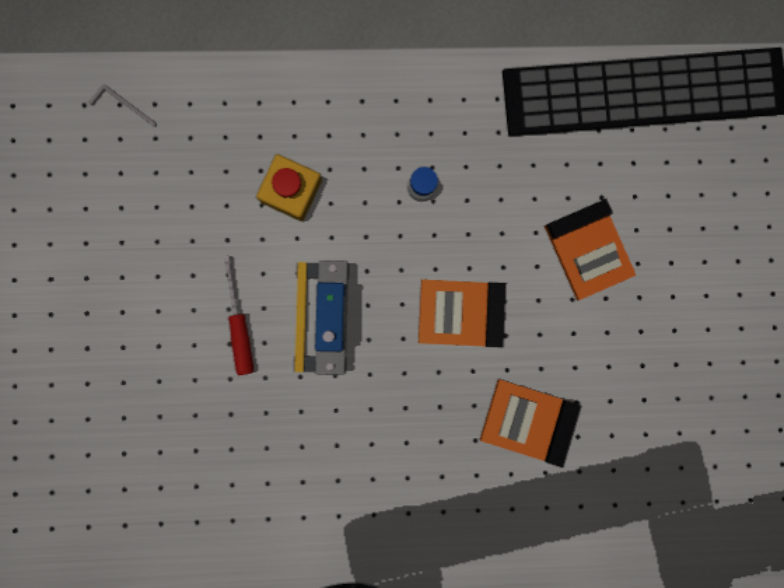

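View pics/side0.png

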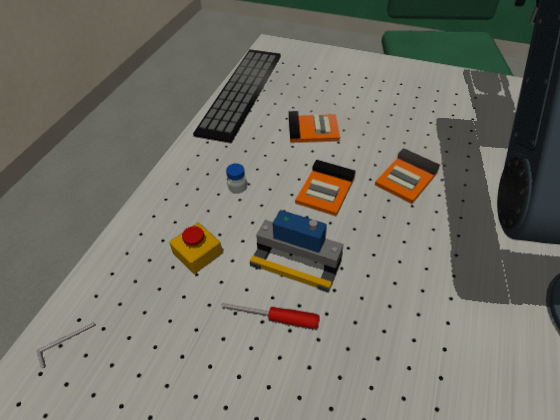

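The top view (784x588) shows the leftmost look-alike, my sled, at about (462,313), with its black end to the right. The bridge is at (330,318) and the stop bar at (301,318). The e-stop is at (289,187), the jar at (424,183) and the driver at (240,330). Next I'll enlarge the sled and bridge.

```bash
python3 - <<'E'
from h import *
s=load('top0'); im=s['image'][170:280,200:375]
cv2.imwrite('pics/crop0.png',cv2.resize(im,None,fx=4.5,fy=4.5,interpolation=cv2.INTER_CUBIC))
E
```

```text
(no output)
```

View pics/crop0.png

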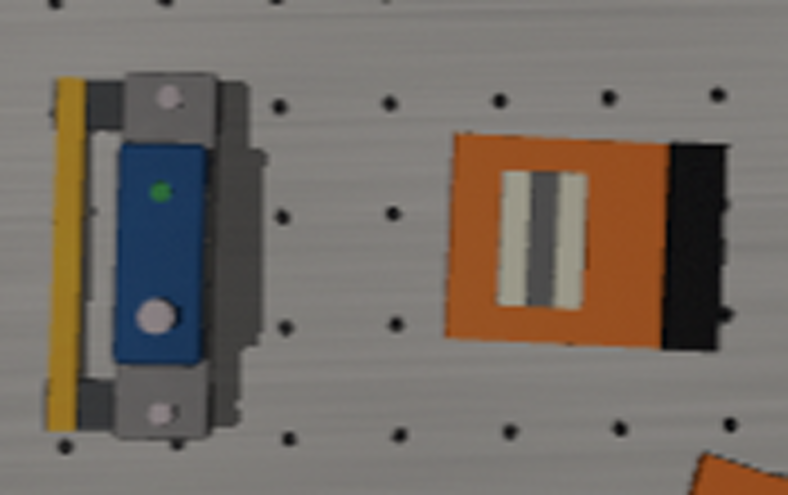

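Enlarged crop (4.5x, origin (200,170)): the sled's nose corners are at (455,133) and (445,337), its rear top corners at (727,145) and (718,350). Beam top corners are (126,73), (216,73), (208,438), (114,436), and the bar's near top edge runs (85,80) to (76,430).

```bash
cat >> h.py <<'E'
def rep(n,P,Q=None): print(n,(P*1000).round(1).tolist())
def ang(v): return np.degrees(np.arctan2(v[1],v[0]))
E
python3 - <<'E'
from h import *
s=load('top0'); c=lambda L:np.array(L,float)/4.5+[200,170]-0.4
nose=at_z(s,c([(455,133),(445,337)]),.012); rear=at_z(s,c([(727,145),(718,350)]),.026)
beam=at_z(s,c([(126,73),(216,73),(208,438),(114,436)]),.055); bar=at_z(s,c([(85,80),(76,430)]),.016)
for n,p in(('nose',nose),('rear',rear),('beam',beam),('bar',bar)): rep(n,p); print(np.linalg.norm(p[1]-p[0]))
print('sled axis',ang(nose.mean(0)-rear.mean(0)),'len',np.linalg.norm((nose.mean(0)-rear.mean(0))[:2]),'nose-edge',ang(nose[0]-nose[1])+90,'rear-edge',ang(rear[0]-rear[1])+90)
print('beam long',ang(beam[1]-beam[2])+90,ang(beam[0]-beam[3])+90,'bar',ang(bar[0]-bar[1])+90, np.linalg.norm(beam[1]-beam[2]))
print('beam c',beam.mean(0),'bar c',bar.mean(0))
# jar, estop
rep('tops',np.r_[at_z(s,[(424/1.4,181/1.4)],.055),at_z(s,[(286/1.4,182/1.4)],.062)])
rep('dep',by_depth(s,c([(690,245),(600,330),(160,250),(212,250)])))
for z in(.023,.173): pass
E
```

```text
nose [[603.4, -78.9, 12.0], [512.1, -71.5, 12.0]]
0.091545986918075
rear [[593.8, -198.6, 26.0], [503.1, -191.2, 26.0]]
0.09099286600660107
beam [[629.9, 64.5, 55.0], [628.9, 26.2, 55.0], [473.9, 33.8, 55.0], [476.0, 73.4, 55.0]]
0.038288206650758806
bar [[631.2, 85.5, 16.0], [476.4, 93.2, 16.0]]
0.15500250769328414
sled axis 85.54625018955731 len 0.12008996285945378 nose-edge 85.36998727063053 rear-edge 85.3371181482317
beam long 87.20165417368098 86.67333043748182 bar 87.1385015508692 0.15526615106747932
beam c [0.5521863  0.04947191 0.055     ] bar c [0.55380566 0.08937484 0.016     ]
tops [[736.1, -83.7, 55.0], [737.2, 105.5, 62.0]]
dep [[549.9, -180.3, 26.8], [513.1, -141.1, 12.8], [553.4, 49.3, 101.5], [553.1, 29.1, 80.3]]
```

Sizes check: sled 91.5 x 120 mm, beam 155 mm, block top 26.8 mm. The bridge is at (552,49.5) heading 87.1°. The sled centre is at (553,-135) heading 85.4°, about 10 mm off line. I'll move above a point behind its rear face.

Emit:
{"name": "servo_tool", "arguments": {
  "rows": [
    [[50,-25,0],-8,0],
    [[95,-48,0],-16,0],
    [[140,-70,0],-24,0],
    [[185,-93,0],-32,0],
    [[230,-115,0],-40,0],
    [[275,-138,0],-48,0],
    [[320,-161,0],-56,0],
    [[365,-184,0],-64,0]
  ]
}}

```text
t: 0.9
tcp_pos: [0.495, -0.2833, 0.404]
tool_rot: [0.734, 0.679, 0.0, -0.001]
force: [0.9, -1.1, -0.5]
finger_gap: 0.497
```

```bash
cat >> h.py <<'E'
def tool(st=None):
    st=st or sense(); x,y,z,w=st['tool_rot']
    from scipy.spatial.transform import Rotation as R
    M=R.from_quat(st['tool_rot']).as_matrix(); return st['tcp_pos']*1000,M,ang(M[:2,0])
def shift(P):  # world target mm -> tool shift
    p,M,a=tool(); return (M.T@(np.array(P)-p)).round(1)
E
python3 - <<'E'
from h import *
p,M,a=tool(); print(p,a,sense()['t'],sense()['finger_gap'], tip_extent() if callable(tip_extent) else tip_extent); print(shift((545,-228,300)))
E
```

```text
[ 494.98339442 -283.34544784  404.01337914] 85.56449144881097 0.9 0.49686058356356977 0.1734
[ 58.8  45.7 104.1]
```

Emit:
{"name": "servo_tool", "arguments": {
  "rows": [
    [[29,23,20],0,0],
    [[59,46,50],0,0],
    [[59,46,100],0,0],
    [[59,46,140],0,0],
    [[59,46,170],0,0],
    [[59,46,170],0,0],
    [[59,46,170],0,0]
  ]
}}

```text
t: 1.6
tcp_pos: [0.5453, -0.2277, 0.2339]
tool_rot: [0.734, 0.679, 0.0, -0.002]
force: [0.3, -1.1, -0.0]
finger_gap: 0.498
```

```bash
python3 - <<'E'
from h import *
p,M,a=tool(); print(p,a,sense()['t'])
s=snap('side','side1'); cv2.imwrite('pics/side1c.png',cv2.resize(s['image'][90:300,200:480],None,fx=2.8,fy=2.8,interpolation=cv2.INTER_CUBIC))
E
```

```text
[ 545.28842472 -227.73955325  233.86576587] 85.55959813275254 1.6
```

View pics/side1c.png

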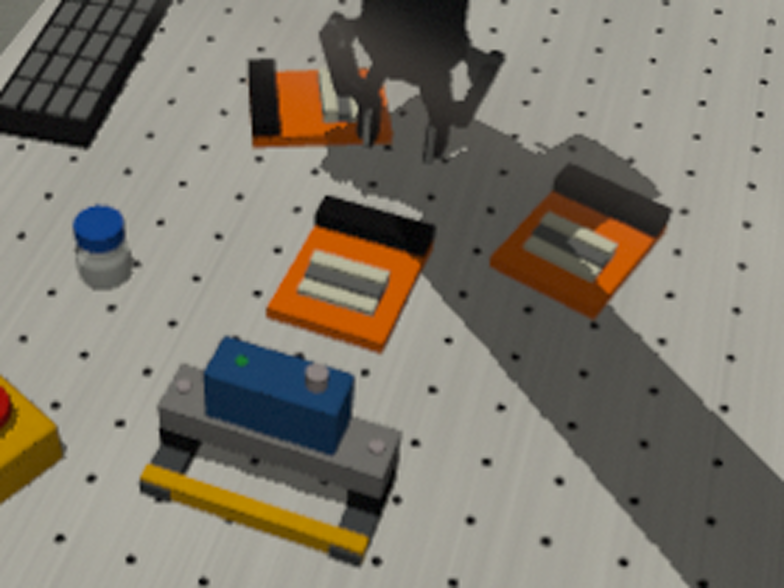

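Side view: the open hand stands squarely behind the sled's black end, with clear space to the look-alikes on both sides. I'll lower it and plan the steered push: S-curve, two-finger contact, sled centre moving along its own heading.

Emit:
{"name": "servo_tool", "arguments": {
  "rows": [
    [[0,0,20],0,0],
    [[0,0,40],0,0],
    [[0,0,54],0,0],
    [[0,0,54],0,0],
    [[0,0,54],0,0]
  ]
}}

```text
t: 2.15
tcp_pos: [0.5462, -0.2283, 0.1821]
tool_rot: [0.734, 0.679, 0.001, 0.0]
force: [0.3, 0.8, 0.7]
finger_gap: 0.497
```

```bash
cat > plan.py <<'E'
from h import *
B=np.array([551.9,49.5]); HB=87.1
D=np.array([np.cos(np.radians(HB)),np.sin(np.radians(HB))]); X=np.array([D[1],-D[0]])
def bridge(P): r=np.asarray(P)[:2]-B; return r@X,r@D
def rows(sled,h,L,step,n,gap=71,z=180,start=0):
    """sled centre (world mm), heading deg; S-curve over L mm onto the bridge axis; prints n rows"""
    from scipy.interpolate import CubicHermiteSpline
    e,a=bridge(sled); f=CubicHermiteSpline([0,L],[e,0],[np.tan(np.radians(HB-h)),0])
    p,M,_=tool(); yaw0=tool()[2]; out=[]
    for k in range(1,n+1):
        s=start+k*step; ee,de=(float(f(s)),float(f(s,1))) if s<L else (0,0)
        hh=HB-np.degrees(np.arctan(de)); hv=np.array([np.cos(np.radians(hh)),np.sin(np.radians(hh))])
        c=B+X*ee+D*(a+s); t=M.T@(np.r_[c-hv*gap,z]-p)
        out.append([[round(v*2)/2 for v in t.tolist()],round((yaw0-hh)*2)/2,0]); 
        if k==n: print('end: across %.1f along %.1f head %.1f tcp'%(ee,a+s,hh),(c-hv*gap).round(1))
    print(out)
E
python3 - <<'E'
from plan import *
print(tool()[0],tool()[2],sense()['force'],bridge((553.1,-135)))
rows((553.1,-135),85.4,125,5,8)
rows((553.1,-135),85.4,125,5,8,start=40)
E
```

```text
[ 546.17307493 -228.32797675  182.09075256] 85.55334957395087 [0.34894221 0.76402743 0.74960054] (np.float64(10.532860672774678), np.float64(-184.20300987239028))
end: across 8.5 along -144.2 head 93.3 tcp [ 557.3 -165.8]
[[[27.5, 1.0, 2.0], -1.0, 0], [[32.5, 2.5, 2.0], -2.5, 0], [[37.5, 3.5, 2.0], -3.5, 0], [[43.0, 4.5, 2.0], -4.5, 0], [[48.0, 5.5, 2.0], -5.5, 0], [[53.0, 6.0, 2.0], -6.5, 0], [[58.0, 6.0, 2.0], -7.0, 0], [[63.0, 6.0, 2.0], -8.0, 0]]
end: across 3.4 along -104.2 head 94.3 tcp [ 555.4 -125.5]
[[[68.0, 6.0, 2.0], -8.5, 0], [[73.5, 6.0, 2.0], -8.5, 0], [[78.5, 5.5, 2.0], -9.0, 0], [[83.5, 5.0, 2.0], -9.0, 0], [[88.5, 4.0, 2.0], -9.0, 0], [[93.5, 3.5, 2.0], -9.0, 0], [[98.5, 2.5, 2.0], -9.0, 0], [[103.0, 1.0, 2.0], -8.5, 0]]
```

Emit:
{"name": "servo_tool", "arguments": {
  "rows": [
    [[10,0,2],0,0],
    [[18,0,2],0,0],
    [[23,0,2],0,0],
    [[27.5,1,2],-1,0],
    [[32.5,2.5,2],-2.5,0],
    [[37.5,3.5,2],-3.5,0],
    [[43,4.5,2],-4.5,0],
    [[43,4.5,2],-4.5,0]
  ]
}}

```text
t: 2.95
tcp_pos: [0.5541, -0.1849, 0.1801]
tool_rot: [0.706, 0.708, 0.001, 0.0]
force: [-0.1, 0.5, -0.5]
finger_gap: 0.504
```

```bash
python3 - <<'E'
from h import *
p,M,a=tool(); print(p,a,sense()['force'])
s=snap('top','top2'); cv2.imwrite('pics/top2c.png',cv2.resize(s['image'][150:290,200:380],None,fx=4.2,fy=4.2,interpolation=cv2.INTER_CUBIC))
E
```

```text
[ 554.10437783 -184.94118463  180.05897604] 90.11277227236846 [-0.10178483  0.50004117 -0.53033573]
```

View pics/top2c.png

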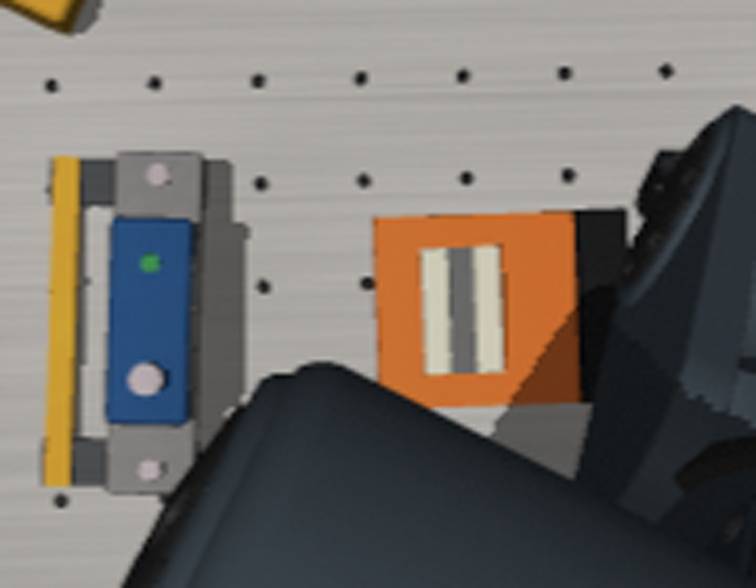

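The top crop (4.2x, origin (200,150)) shows the sled moved and turned. The nose corner is at (374,217), with the nose edge running to (380,383), and the rear top corner is at (627,209). The forearm hides the lower nose corner.

```bash
cat >> plan.py <<'E'
def sled_from(nc,nose2,rc,s,c):
    a=at_z(s,c([nc,nose2]),.012)[:,:2]*1000; r=at_z(s,c([rc]),.026)[0,:2]*1000
    h1=ang(a[0]-a[1])+90; h2=ang(a[0]-r); d=np.linalg.norm(a[0]-r)
    h=(h1+h2)/2; hv=np.array([np.cos(np.radians(h)),np.sin(np.radians(h))]); xv=np.array([hv[1],-hv[0]])
    ctr=(a[0]+r)/2-46*xv; print('headings',h1,h2,'len',d,'centre',ctr,'bridge',bridge(ctr)); 
    p=tool()[0][:2]; print('gap',(ctr-p)@hv,'side',(p-ctr)@xv); return ctr,h
E
python3 - <<'E'
from plan import *
s=load('top2'); c=lambda L:np.array(L,float)/4.2+[200,150]-0.4
ctr,h=sled_from((374,217),(380,383),(627,209),s,c)
rows(ctr,h,115,5,8)
E
```

```text
headings 90.30823879143088 89.80905730410709 len 119.7803952786172 centre [ 553.58825389 -114.30896214] bridge (np.float64(9.973668846884502), np.float64(-163.5137676452914))
gap 70.74430568258795 side 0.18683593118885844
end: across 6.3 along -123.5 head 93.7 tcp [ 556.6 -145. ]
[[[5.0, 0.5, 0.0], -0.5, 0], [[10.0, 1.5, 0.0], -1.5, 0], [[15.0, 2.0, 0.0], -2.0, 0], [[20.0, 2.5, 0.0], -2.5, 0], [[25.0, 2.5, 0.0], -3.0, 0], [[30.0, 3.0, 0.0], -3.0, 0], [[35.0, 3.0, 0.0], -3.5, 0], [[40.0, 3.0, 0.0], -3.5, 0]]
```

Gap 70.7 mm and side slip 0.2 mm, so the push behaves as modelled. Continuing.

Emit:
{"name": "servo_tool", "arguments": {
  "rows": [
    [[5,0.5,0],-0.5,0],
    [[10,1.5,0],-1.5,0],
    [[15,2,0],-2,0],
    [[20,2.5,0],-2.5,0],
    [[25,2.5,0],-3,0],
    [[30,3,0],-3,0],
    [[35,3,0],-3.5,0],
    [[40,3,0],-3.5,0]
  ]
}}

```text
t: 3.8
tcp_pos: [0.5566, -0.1445, 0.1798]
tool_rot: [0.685, 0.729, 0.001, -0.001]
force: [0.3, -1.5, -1.0]
finger_gap: 0.499
```

```bash
python3 - <<'E'
from plan import *
p,M,a=tool(); print(p,a,sense()['force'],sense()['t'])
rows((553.59,-114.31),90.06,115,5,8,start=40)
E
```

```text
[ 556.64534564 -144.46358637  179.82975509] 93.60374283894996 [ 0.30698606 -1.50788455 -1.04443514] 3.8
end: across 1.8 along -83.5 head 92.4 tcp [ 552.5 -104.9]
[[[4.5, 0.0, 0.0], -0.5, 0], [[9.5, 0.0, 0.0], -0.5, 0], [[14.5, 0.0, 0.0], 0.0, 0], [[19.5, 0.0, 0.0], 0.0, 0], [[24.5, -0.5, 0.0], 0.0, 0], [[29.5, -1.0, 0.0], 0.5, 0], [[34.5, -1.0, 0.0], 0.5, 0], [[39.5, -1.5, 0.0], 1.0, 0]]
```

Emit:
{"name": "servo_tool", "arguments": {
  "rows": [
    [[4.5,0,0],-0.5,0],
    [[9.5,0,0],-0.5,0],
    [[14.5,0,0],0,0],
    [[19.5,0,0],0,0],
    [[24.5,-0.5,0],0,0],
    [[29.5,-1,0],0.5,0],
    [[34.5,-1,0],0.5,0],
    [[34.5,-1,0],0.5,0]
  ]
}}

```text
t: 4.6
tcp_pos: [0.5532, -0.1092, 0.1799]
tool_rot: [0.688, 0.726, 0.001, -0.001]
force: [0.4, 1.1, -0.1]
finger_gap: 0.5
```

```bash
python3 - <<'E'
from plan import *
p,M,a=tool(); print(p,a,sense()['force'],sense()['t'])
s=snap('top','top3'); t=snap('side','side3')
A=cv2.resize(s['image'][160:290,200:330],(520,520),interpolation=cv2.INTER_CUBIC)
Bm=cv2.resize(t['image'][130:300,220:310],(275,520),interpolation=cv2.INTER_CUBIC)
cv2.imwrite('pics/v3.png',np.hstack([A,Bm]))
E
```

```text
[ 553.21432499 -109.22344607  179.87538353] 93.1283989213225 [ 0.36940429  1.12156224 -0.11286094] 4.6
```

View pics/v3.png

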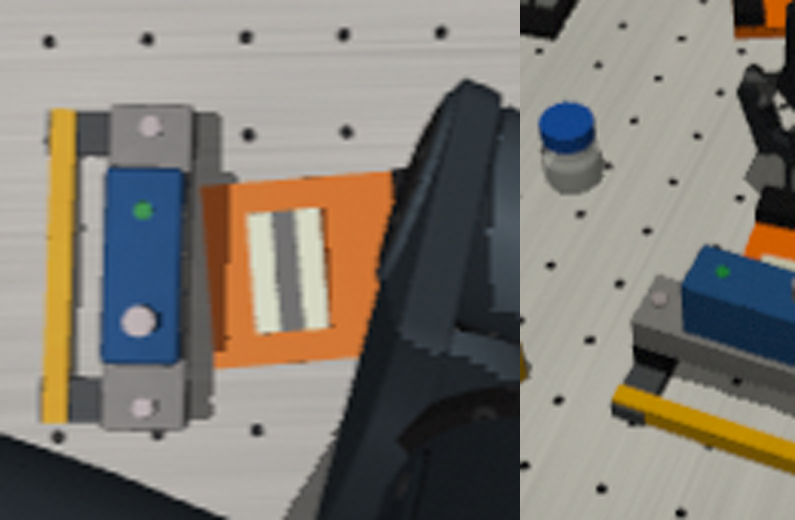

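Top half (4x, origin (200,160)): the nose corners are at (203,186) and (216,368), just short of the beam and inside the posts. The side crop shows the fingers on the black block.

```bash
cat >> plan.py <<'E'
def from_nose(n1,n2,e,s,c):
    a=at_z(s,c([n1,n2,e]),.012)[:,:2]*1000; h1=ang(a[0]-a[1])+90; h2=ang(a[0]-a[2]); h=tool()[2]
    hv=np.array([np.cos(np.radians(h)),np.sin(np.radians(h))]); xv=np.array([hv[1],-hv[0]])
    ctr=a[:2].mean(0)-60*hv; p=tool()[0][:2]
    print('nose',a[:2],'headings',h1,h2,h,'w',np.linalg.norm(a[0]-a[1]),'bridge ctr',bridge(ctr),'nose',bridge(a[0]),bridge(a[1]),'gap',(ctr-p)@hv,'side',(p-ctr)@xv)
    return ctr,h
E
python3 - <<'E'
from plan import *
s=load('top3'); c=lambda L:np.array(L,float)/4+[200,160]-0.4
ctr,h=from_nose((203,186),(216,368),(392,172),s,c)
rows(ctr,h,70,5,8,gap=70.9)
rows(ctr,h,70,5,5,gap=70.9,start=40)
E
```

```text
nose [[592.17142478  23.03929623]
 [500.72810976  19.03204462]] headings 92.50922443933032 92.65289515490151 93.11951477153598 w 91.53107629270444 bridge ctr (np.float64(2.288872499481674), np.float64(-88.37279436530656)) nose (np.float64(41.55857627369364), np.float64(-24.389367275026853)) (np.float64(-49.564893881303334), np.float64(-33.01787318348282)) gap 70.93850799107237 side -0.20620235883257187
end: across 0.1 along -48.4 head 88.0 tcp [547.1 -69.7]
[[[5.0, -1.0, 0.0], 1.0, 0], [[10.0, -1.5, 0.0], 1.5, 0], [[15.0, -2.5, 0.0], 2.5, 0], [[20.0, -3.0, 0.0], 3.0, 0], [[25.0, -3.5, 0.0], 3.5, 0], [[30.5, -4.0, 0.0], 4.5, 0], [[35.5, -4.0, 0.0], 4.5, 0], [[40.5, -4.0, 0.0], 5.0, 0]]
end: across -0.0 along -23.4 head 87.1 tcp [547.1 -44.7]
[[[45.5, -4.0, 0.0], 5.5, 0], [[50.5, -4.0, 0.0], 5.5, 0], [[55.5, -3.5, 0.0], 6.0, 0], [[60.5, -3.0, 0.0], 6.0, 0], [[65.5, -2.5, 0.0], 6.0, 0]]
```

Emit:
{"name": "servo_tool", "arguments": {
  "rows": [
    [[5,-1,0],1,0],
    [[10,-1.5,0],1.5,0],
    [[15,-2.5,0],2.5,0],
    [[20,-3,0],3,0],
    [[25,-3.5,0],3.5,0],
    [[30.5,-4,0],4.5,0],
    [[35.5,-4,0],4.5,0],
    [[40.5,-4,0],5,0]
  ]
}}

```text
t: 5.5
tcp_pos: [0.5471, -0.069, 0.18]
tool_rot: [0.719, 0.695, 0.001, -0.001]
force: [0.8, -1.9, -0.8]
finger_gap: 0.496
```

```bash
python3 - <<'E'
from plan import *
p,M,a=tool(); print(p,a,sense()['force'],sense()['t'])
s=snap('top','top4'); t=snap('side','side4')
A=cv2.resize(s['image'][170:290,200:330],(520,480),interpolation=cv2.INTER_CUBIC)
Bm=cv2.resize(t['image'][180:300,245:345],(400,480),interpolation=cv2.INTER_CUBIC)
cv2.imwrite('pics/v4.png',np.hstack([A[:,:400],Bm]))
i=bridge(p/1); print(i)
rows((B-88.37*D+2.29*X),93.1,70,5,6,gap=70.9,start=40)
E
```

```text
[547.09448512 -69.0303082  179.98021685] 88.09656431751682 [ 0.78146582 -1.85778853 -0.80437386] 5.5
(np.float64(1.1974360452400434), np.float64(-118.62163834000498))
end: across 0.0 along -18.4 head 87.1 tcp [547.4 -39.7]
[[[4.0, 0.0, 0.0], 0.5, 0], [[9.0, -0.5, 0.0], 0.5, 0], [[14.0, -0.5, 0.0], 1.0, 0], [[19.0, -0.5, 0.0], 1.0, 0], [[24.0, -0.5, 0.0], 1.0, 0], [[29.0, -0.5, 0.0], 1.0, 0]]
```

View pics/v4.png

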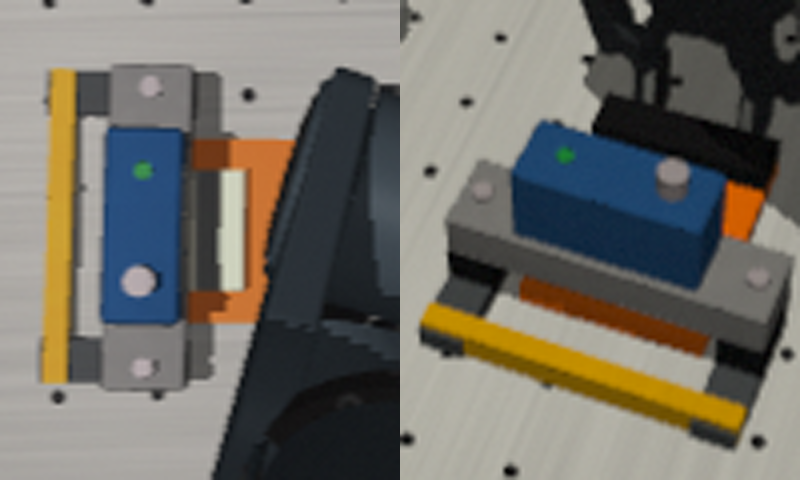

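The nose is under the beam, centred and parallel to the bar (side crop, 520–708 px). I'll go on slower.

Emit:
{"name": "servo_tool", "arguments": {
  "rows": [
    [[4,0,0],0.5,0],
    [[8,-0.5,0],0.5,0],
    [[12,-0.5,0],1,0],
    [[16,-0.5,0],1,0],
    [[19,-0.5,0],1,0],
    [[22,-0.5,0],1,0],
    [[24,-0.5,0],1,0],
    [[25,-0.5,0],1,0]
  ]
}}

```text
t: 6.4
tcp_pos: [0.5472, -0.0433, 0.18]
tool_rot: [0.724, 0.689, 0.001, -0.001]
force: [-0.3, -1.2, -1.0]
finger_gap: 0.499
```

Emit:
{"name": "servo_tool", "arguments": {
  "rows": [
    [[1,0,0],0,0],
    [[2,0,0],0,0],
    [[2,0,0],0,0]
  ]
}}

```text
t: 6.7
tcp_pos: [0.5473, -0.0412, 0.18]
tool_rot: [0.725, 0.689, 0.001, -0.002]
force: [1.0, -0.4, -0.4]
finger_gap: 0.498
```

```bash
python3 - <<'E'
from plan import *
p,M,a=tool(); print(p,a,sense()['force'],bridge(p))
s=snap('top','top5'); t=snap('side','side5')
A=cv2.resize(s['image'][180:270,205:255],(400,720)[:2] if 0 else (333,600),interpolation=cv2.INTER_CUBIC)
Bm=cv2.resize(t['image'][225:300,245:345],(460,345),interpolation=cv2.INTER_CUBIC)
Bm=np.vstack([Bm,np.zeros((255,460,3),np.uint8)])
cv2.imwrite('pics/v5.png',np.hstack([A,Bm]))
E
```

```text
[547.2998703  -41.24951676 179.97097811] 87.13616598535155 [ 1.02554073 -0.36151323 -0.422467  ] (np.float64(-0.0029537145847351454), np.float64(-90.86603312908025))
```

View pics/v5.png

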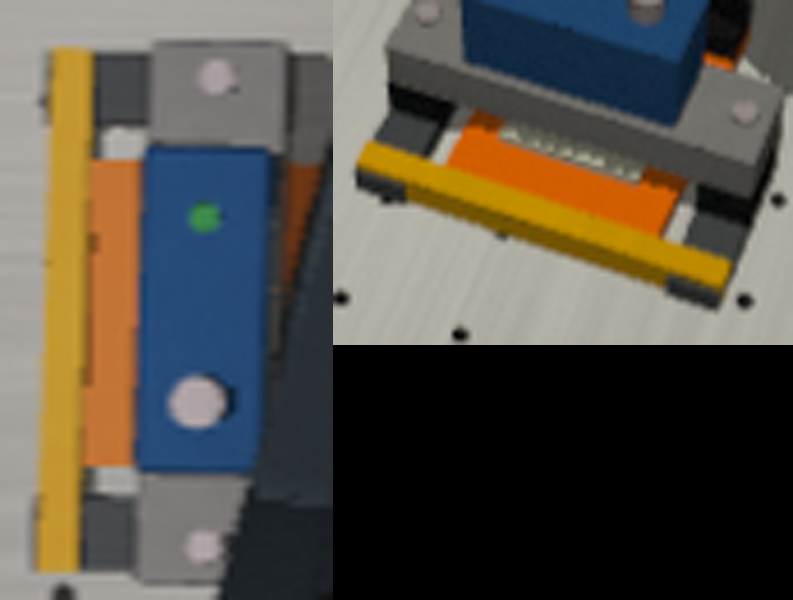

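The nose is at or within about 1 mm of the bar, centred between the rails. There is no contact force yet, so I'll press on in small steps until there is.

Emit:
{"name": "servo_tool", "arguments": {
  "rows": [
    [[0.5,0,0],0,0],
    [[1,0,0],0,0],
    [[1,0,0],0,0]
  ]
}}

```text
t: 7.1
tcp_pos: [0.5473, -0.041, 0.18]
tool_rot: [0.724, 0.689, 0.0, -0.001]
force: [-1.5, -5.7, -0.2]
finger_gap: 0.503
```

Emit:
{"name": "servo_tool", "arguments": {
  "rows": [
    [[0.5,0,0],0,0],
    [[1,0,0],0,0],
    [[1,0,0],0,0]
  ]
}}

```text
t: 7.4
tcp_pos: [0.5473, -0.0408, 0.18]
tool_rot: [0.724, 0.689, -0.0, -0.001]
force: [-1.4, -6.1, -1.0]
finger_gap: 0.502
```

Contact, about 6 N with the TCP stalled. One slightly firmer press to square the nose.

Emit:
{"name": "servo_tool", "arguments": {
  "rows": [
    [[1,0,0],0,0],
    [[2,0,0],0,0],
    [[2.5,0,0],0,0],
    [[2.5,0,0],0,0]
  ]
}}

```text
t: 7.8
tcp_pos: [0.5474, -0.0402, 0.1801]
tool_rot: [0.724, 0.69, -0.001, 0.0]
force: [-2.7, -12.3, -1.0]
finger_gap: 0.499
```

Squared with 12 N. Drawing back straight, then up.

Emit:
{"name": "servo_tool", "arguments": {
  "rows": [
    [[-5,0,0],0,0],
    [[-20,0,0],0,0],
    [[-40,0,0],0,0],
    [[-60,0,0],0,0],
    [[-60,0,-40],0,0],
    [[-60,0,-85],0,0],
    [[-80,0,-130],0,0],
    [[-120,0,-170],0,0]
  ]
}}

```text
t: 8.6
tcp_pos: [0.5419, -0.1543, 0.3481]
tool_rot: [0.723, 0.691, -0.0, 0.0]
force: [1.4, -1.4, -0.5]
finger_gap: 0.499
```

Emit:
{"name": "servo_tool", "arguments": {
  "rows": [
    [[-50,0,0],0,0],
    [[-100,0,0],0,0],
    [[-150,0,0],0,0],
    [[-200,0,0],0,0],
    [[-200,0,0],0,0],
    [[-200,0,0],0,0]
  ]
}}

```text
t: 9.2
tcp_pos: [0.532, -0.3555, 0.3479]
tool_rot: [0.724, 0.69, -0.0, -0.0]
force: [-0.2, 0.8, -0.2]
finger_gap: 0.5
```

```bash
python3 - <<'E'
from plan import *
st=sense(); print(st['tcp_pos'],st['force'],st['t'],abs(st['qd']).max())
s=snap('top','top6'); t=snap('side','side6')
A=cv2.resize(s['image'][95:285,150:330],(480,507),interpolation=cv2.INTER_CUBIC)
Bm=cv2.resize(t['image'][215:295,245:345],(320,256),interpolation=cv2.INTER_CUBIC)
cv2.imwrite('pics/v6.png',np.hstack([A,np.vstack([Bm,np.zeros((251,320,3),np.uint8)])]))
a=load('top0')['image'].astype(int); d=(abs(a-s['image']).max(2)>60).astype(np.uint8)
n,_,S,_=cv2.connectedComponentsWithStats(d); print([x.tolist() for x in S[1:] if x[4]>25])
E
```

```text
[ 0.53202109 -0.35554785  0.34791718] [-0.20986618  0.84137719 -0.24635511] 9.2 0.046639941631583824
[[470, 182, 90, 181, 10766], [299, 200, 63, 48, 2238], [218, 204, 8, 46, 283], [253, 205, 27, 46, 1000], [344, 274, 57, 53, 1674], [272, 316, 239, 104, 10230], [521, 404, 39, 16, 391], [420, 418, 32, 2, 50]]
```

View pics/v6.png

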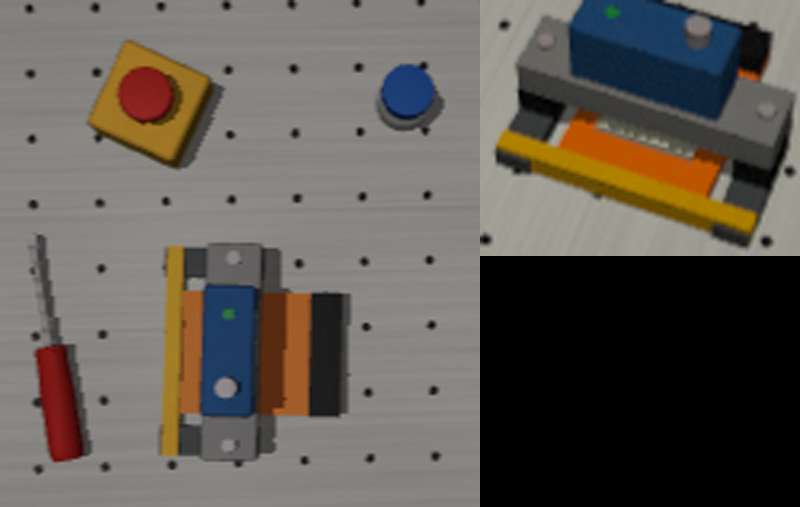

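The sled is flush with the bar across its width and lying flat. The e-stop, jar and driver are unchanged from the first picture. One numeric check of the rear face, then I hand in.

```bash
python3 - <<'E'
from plan import *
s=load('top6'); c=lambda L:np.array(L,float)/2.667+[150,95]-0.4
r=at_z(s,c([(347,293),(341,416)]),.026)*1000; print('rear',[np.round(bridge(x),1) for x in r],'want along -80; z of block',by_depth(s,c([(328,355)])))
m=lambda t:[np.argwhere(cv2.inRange(cv2.cvtColor(load(t)['image'],cv2.COLOR_BGR2HSV)[260:340,335:420],(3,120,40),(18,255,255))>0).mean(0)]
print(m('top0'),m('top6'))
sign_off()
E
```

```text
rear [array([ 45.4, -82.9]), array([-46.1, -80.3])] want along -80; z of block [[ 0.54728277 -0.0199922   0.03008409]]
[array([39.65006075, 38.03948967])] [array([39.59975595, 37.90787065])]
the job is handed in; nothing more can be done
```

The sled is home: I pushed it on its rear face with two half-open fingers, along a gentle S-curve under the bridge. Its nose is against the yellow stop bar. The hand then drew straight back, went up and moved clear, and I handed the job in at about 9 s of the 61 s allowed.

**Last checks**
- **Nose contact:** the arm stalled against the stop at 6 N, then 12 N on a firmer press. The pictures show the nose along the bar with no visible gap.
- **Centring:** the sled's sides are at +45 and -46 mm across the passage.
- **Flatness:** it looks flat in both views. The black block's top read 30 mm in the depth image against the true 26 mm. It read 26.8 mm at the start, and I did not explain the difference.
- **Rear face:** hand-read pixels put its two corners at 80.3 and 82.9 mm from the bridge's centre line, against 80 expected. That would mean up to about 3 mm at one corner, and I put it down to reading error because the nose edge looks flush.
- **Other things:** the e-stop, jar and screwdriver look unmoved by eye. The nearest look-alike measured the same position before and after.

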